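Load the drill jig and swing its clamp shut

ROBOT

A 6-joint arm with a two-finger parallel gripper is mounted at the origin on the work surface. World frame = base frame: x ahead of the robot, y to its left, z up, the work surface at z = 0. Lengths are in mm, angles in rad, forces in N, time in s.
With the tool pointing down it reaches from about 275 to 750 mm from the base axis. Payload 10.2 kg.
Tool frame: the origin (TCP) lies between the finger pads; the fingertips stand 8 mm ahead of it and the grasp point (between the pads) lies 11 mm behind it; z points along the fingers, y is the line along which they close (so a half turn about z gives the same grasp; the last joint's range is limited). The gripper opens to 85 mm and grips with 20 to 120 N. Pads are 22 mm wide; open, the fingers measure 114 mm over their backs; the gripper's body (76 mm by 85 mm) begins 54 mm behind the grasp point. The pads swing forward as they close: fully open they stand 13 mm farther back than shut.
Start: joints at [0.995, 0.313, 1.498, -0, 1.331, -0.223], TCP at [181.414, 492.666, 239.294] pointing down, gripper open.
Joint ranges: [-2.94, 2.94], [-0.97, 2.17], [0.19, 2.56], [-1.23, 4.37], [0.02, 3.11], [-2.88, 2.88]. Speed limits (rad/s): [2.39, 2.39, 3.01, 3.14, 3.14, 3.14].

INTERFACE

Orientations are given as a unit quaternion [w, x, y, z].
In Python, from rig import * gives the robot as it stands.
- The arm moves only by the shell command python3 -m handwheel 'ROWS' [FORCE]. ROWS is JSON, a list that holds one entry, the list of rows, each a list of 7 numbers: the shift along the world's x, y, z in mm, then the turn, a rotation vector about the world's x, y, z in degrees, then the opening, from -1 (shut) to 1 (fully open). A call has 1 to 8 rows; each row shifts and turns the commanded pose from where the row before left it; what a row does not reach is not made up. A row lasts 1/8 s, in which the tool goes at most 62.5 mm and 10.7 degrees, less where a joint would pass 70% of its speed; a pose out of reach is approached as far as the arm can. A call is refused whole if a number of a shift passes 62.5 or a number of a turn 10.7, either way. A call with a gripper value outside its range is refused whole. The fingers move at their own pace and stop on an object; FORCE is the grip in N (left out, the last holds). Time passes only in rows, so rows that do not move let the fingers close. It gives the time, the measured TCP pose, the force, the opening and the grip force at its end, in the units of the state.
- sense(): the state, without advancing time (a new reading comes with each control period).
- capture(name): name is "scene" or "top" or "wrist"; returns a dict with "image" (384x512x3 uint8, red, green, blue), "fx", "fy", "cx", "cy" (pixels), "rvec" (rotation vector, rad) and "tvec" (3), from world to camera coordinates, as OpenCV has them; the wrist camera has in their place "hand_eye" (4x4, takes a point from camera to tool coordinates, whose origin is the TCP and whose axes are the flange's). Camera axes: x right, y down, z forward; pixel columns grow to the right and rows downward; lengths in mm; the calibration is good to about 2 mm. A picture is of the moment at which its call begins: read the wrist's pose just before it. There is no depth.
- finish_job(): hands the job in; it is judged then, once.
The state is a dict: "time_s": time; "joints": joint angles; "dq": joint speeds; "tau": joint torques, N m; "eef_pos": TCP position; "ee_rot": TCP orientation; "force": force on the tool from outside, world axes, zero at the start; "wrist_torque": the same for the moment, N m; "grip_width": opening from 0.0 (shut) to 1.0 (fully open); "grip_force": force on a finger pad.
Only numpy, scipy, OpenCV 4.12 (cv2) and the standard library are available. Lean on these libraries where they do the work, as an engineer would, in place of code of your own. Each camera call takes 0.05 s, during which the arm holds its last target. There are 200 camera calls.

TASK

Load the drill jig: lower the short aluminium guide block, foot down, into the jig's pocket until it sits fully home (do not let it fall in from a height), and only then swing the jig's clamp arm over it until the arm is fully shut against its stop post. Leave the long block, the spray can, the tape roll and the hammer where they are.

Things in the scene. Friction and masses are not known exactly. Their poses are not given: they have to be found in the camera images.
- short_block: The workpiece: loose aluminium block of inverted-T section, 90 mm long, about 0.46 kg: foot 90 x 50 x 22 mm high, and centred on it a neck 90 x 30 x 26 mm (48 mm high overall, 10 mm shoulders beside the neck). Two dark bolt holes in its top. Origin: centre of its underside; x along its length, y across the neck's 30 mm, z up. Either end may go first.
- long_block: Another loose block of the same section but 130 mm long; too long for the pocket, not wanted. Origin at the centre of its underside, x along its length. It may change places with the short block.
- jig: Drill jig: steel plate 220 (x) x 120 (y) x 30 mm high, bolted to the bench. Central pocket 97 (x) x 57 (y) mm, 22 mm deep, 3 mm chamfered mouth; a block that is home has its shoulders level with the plate. Clamp pivot post at x -80, y 0 mm; stop post, 12 mm diameter, top 72 mm above the bench, at x 68, y 21 mm. Origin: centre of the underside.
- pocket_floor (a point): Centre of the pocket's floor, 8 mm above the bench; axes as the jig's. The block's origin comes here when it is home.
- clamp (a joint): Angle of the clamp arm about its upright pivot (rad): 0 = shut, along the jig's +x over the pocket, at the stop post; grows as it opens to the jig's -y side, at most 2.0. Stays where left; about 1 N at the knob moves it. Dark steel bar 28 mm wide, underside 60 and top 72 mm above the bench, reaching 134 mm from the pivot; passes 4 mm over a block that is home.
- clamp_knob (a point): Top centre of the upright round black knob near the end of the clamp arm, 120 mm from the pivot axis; knob 22 mm diameter, 45 mm tall, from 72 to 117 mm above the bench.
- clamp_hinge (a point): Point on the vertical pivot axis of the clamp arm, 59 mm above the bench; x along the arm towards the knob.
- spray_can: White spray can standing upright, 52 mm diameter, 150 mm tall; bystander. Origin at the centre of its underside.
- tape_roll: Roll of tape lying flat, 100 mm outer and 76 mm inner diameter, 25 mm high; bystander. Origin at the centre of its underside.
- hammer: Hammer lying on the bench, 280 mm long, handle to its -x; bystander. Origin under its middle.
Not all that is in view belongs to the job. What is shaped like the short_block but pink or purple is not meant.

How it is judged:
By the outcome, as a careful person would: the job done as asked, in the order asked, and still so for the second after the job is handed in, with the robot touching nothing.
It also fails if it takes over 61 s, if anything falls off the work surface, if the arm or the gripper's body presses on something with over 40 N, if the wrist force passes 120 N, or if a joint passes its speed limit or range.

## Working session

There is one attempt and no reset: what is moved stays moved. The work goes in short steps, Python scripts to look and compute and a shell command to move; the robot and the scene stay as the last step left them, time stands still between calls to the robot, and variables do not carry over. Pictures are saved under pics/ and viewed, at most 10 in all, crops included, and the job is handed in when it is done.

```bash
mkdir -p pics; cat > h.py <<'E'
from rig import *
import numpy as np, cv2
from scipy.spatial.transform import Rotation as R
def snap(n,f):
    c=capture(n); cv2.imwrite('pics/'+f,c['image'][:,:,::-1]); np.save('pics/'+n+'.npy',c,allow_pickle=True); return c
def ray(c,u,v,z,st=None):
    d=np.array([(u-c['cx'])/c['fx'],(v-c['cy'])/c['fy'],1.])
    if 'rvec' in c:
        Rm=cv2.Rodrigues(np.array(c['rvec'],float))[0]; o=-Rm.T@np.array(c['tvec']).ravel(); d=Rm.T@d
    else:
        T=np.array(c['hand_eye']); q=st['ee_rot']; Rt=R.from_quat([q[1],q[2],q[3],q[0]]).as_matrix()
        o=Rt@T[:3,3]+np.array(st['eef_pos']); d=Rt@T[:3,:3]@d
    return o+d*(z-o[2])/d[2]
def load(n): return np.load('pics/'+n+'.npy',allow_pickle=True).item()
E
python3 - <<'E'
from h import *
print(sense())
a=snap('top','top0.png');b=snap('scene','scene0.png')
big=cv2.resize(a['image'][:,:,::-1],(800,600),interpolation=cv2.INTER_CUBIC);cv2.imwrite('pics/top0b.png',big)
for c in(a,b):print(c['fx'],c['rvec'],c['tvec'])
E
```

```text
{'time_s': 0.0, 'joints': array([ 9.94603930e-01,  3.13404988e-01,  1.49843743e+00, -4.67094087e-06,
        1.33100110e+00, -2.23393513e-01]), 'dq': array([ 5.28297461e-05, -1.11719129e-03, -6.50632843e-04, -4.65445666e-04,
        1.58940927e-03,  3.95582253e-04]), 'tau': array([-3.91747235e-04, -4.12252343e+01, -2.59744102e+01, -2.20333741e-04,
        4.15917064e-03,  4.02602410e-06]), 'eef_pos': array([181.27105717, 492.44720094, 238.75797098]), 'ee_rot': array([-2.41346630e-04,  1.75485453e-01,  9.84481826e-01, -5.76995825e-04]), 'force': array([ 0.12833337, -1.08530888, -0.28630994]), 'wrist_torque': array([ 0.01976423,  0.0289616 , -0.00798406]), 'grip_force': 0.0, 'grip_width': 1.0004118781376965}
389.53268357851266 [ 2.17429456 -2.15653219  0.11761591] [   9.299835    630.85853257 1024.11685318]
403.1666172163736 [ 2.10333646  1.02566239 -0.4556901 ] [-398.58360424 -236.00884979 1441.41536111]
```

View pics/top0b.png

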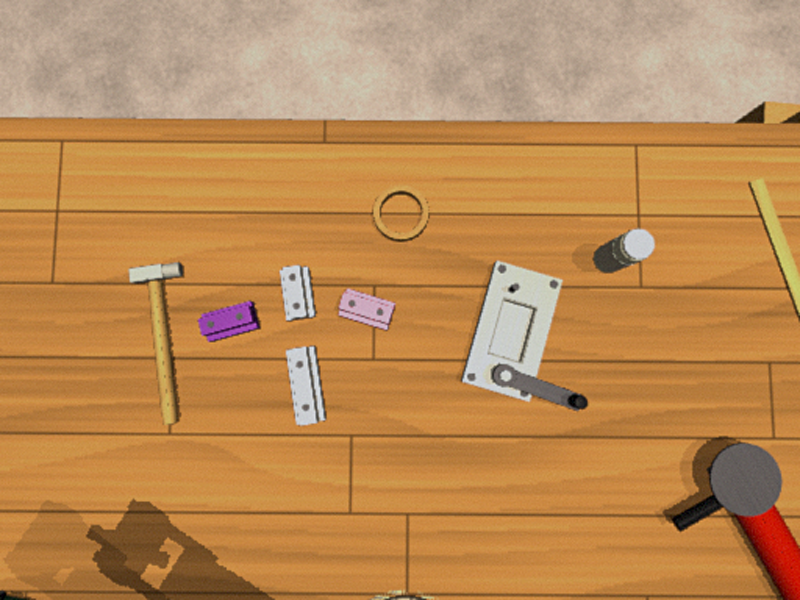

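View pics/scene0.png

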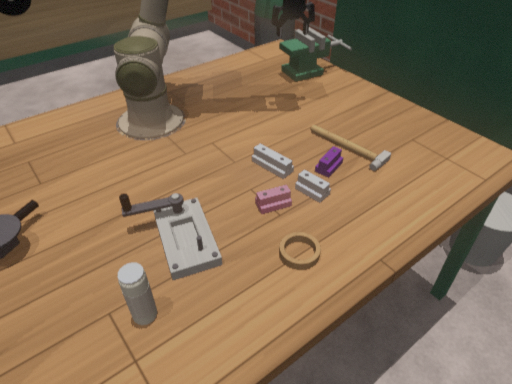

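The top view (800x600) shows the short block at about (297,292) and the long one at (306,386). The jig's plate is centred near (512,330), with the pivot at (505,377), the knob at (578,402) and the stop post at (513,288). Next I'll enlarge the block and the jig.

```bash
python3 - <<'E'
from h import *
c=load('top');I=c['image'][:,:,::-1]
a=cv2.resize(I[160:220,170:210],None,fx=6,fy=6,interpolation=cv2.INTER_CUBIC)
b=cv2.resize(I[160:265,290:380],None,fx=5.7,fy=5.7,interpolation=cv2.INTER_CUBIC)
o=np.zeros((600,760,3),np.uint8);o[:a.shape[0],:240]=a;o[:b.shape[0],245:245+b.shape[1]]=b
cv2.imwrite('pics/crop.png',o)
for n,u,v,z in[('short',297,292,48),('long',306,386,48),('piv',505,377,72),('knob',578,402,117),('stop',513,288,72),('jigc',512,330,30),('can',637,245,150),('tape',400,215,25)]:
  print(n,ray(c,u/1.5625,v/1.5625,z).round(1))
E
```

```text
short [626.5 190.2  48. ]
long [467.1 170.8  48. ]
piv [ 485.6 -161.1   72. ]
knob [ 449.  -267.6  117. ]
stop [ 633.7 -176.1   72. ]
jigc [ 565.2 -181.3   30. ]
can [ 693.8 -355.9  150. ]
tape [768.2  14.5  25. ]
```

View pics/crop.png

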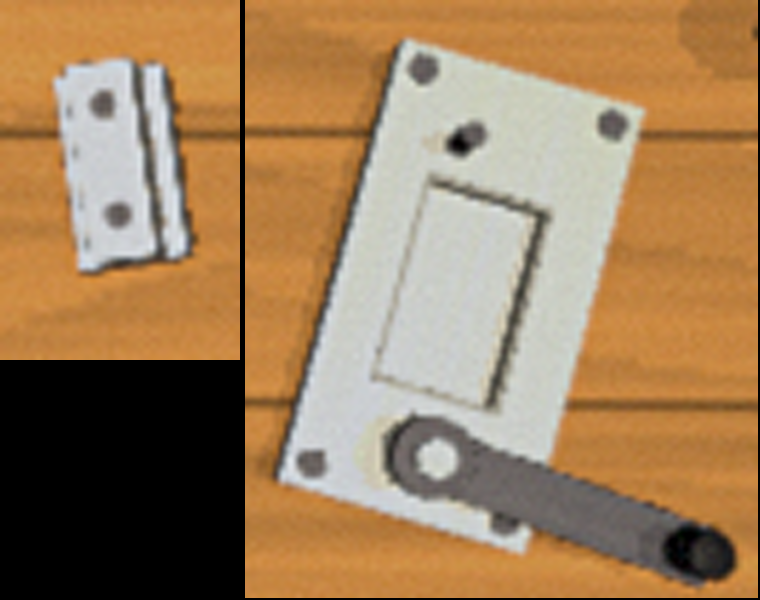

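The crop shows the block's holes at (102,103) and (118,214). The plate's corners are at (402,40), (645,108), (525,550) and (280,482), and the pocket mouth's are at (432,178), (548,212), (492,410) and (373,378). The pivot is at (437,460) and the knob top at (712,553).

```bash
python3 - <<'E'
from h import *
c=load('top')
A=lambda u,v,z:ray(c,170+(u+.5)/6-.5,160+(v+.5)/6-.5,z)
B=lambda u,v,z:ray(c,290+(u-245+.5)/5.7-.5,160+(v+.5)/5.7-.5,z)
h=[A(102,103,48),A(118,214,48)];d=h[0]-h[1];print('block',(h[0]+h[1])/2,np.linalg.norm(d),np.degrees(np.arctan2(d[1],d[0])))
for z,P in((30,[(402,40),(645,108),(525,550),(280,482)]),(30,[(432,178),(548,212),(492,410),(373,378)])):
  p=np.array([B(*q,z) for q in P]);m=(p[0]+p[1]-p[2]-p[3])/2
  print(p.mean(0),np.linalg.norm(m),np.linalg.norm(p[0]-p[1]),np.linalg.norm(p[2]-p[3]),np.degrees(np.arctan2(m[1],m[0])))
k=B(712,553,117);v=B(437,460,72);d=k-v;print('knob',k,'piv',v,np.hypot(d[0],d[1]),np.degrees(np.arctan2(d[1],d[0])))
q=sense()['ee_rot'];print(R.from_quat([q[1],q[2],q[3],q[0]]).as_matrix().round(3))
E
```

```text
block [628.89571202 196.04475013  48.        ] 50.56902147566749 9.67793048249236
[ 565.99703711 -181.98265018   30.        ] 218.80793256566122 120.61865135843455 118.95767480185013 -15.922152377461535
[ 565.30262468 -180.97158642   30.        ] 98.9214936793317 57.428339675193286 58.00413432215667 -16.7158978639746
knob [ 450.64458501 -271.59568181  117.        ] piv [ 488.15014625 -161.31528792   72.        ] 116.4836142976356 -108.78279605293606
[[-0.938  0.345 -0.001]
 [ 0.345  0.938 -0.001]
 [ 0.    -0.001 -1.   ]]
```

```bash
python3 -m handwheel '[[[45,-30,0,0,0,5,1],[45,-30,0,0,0,5,1],[45,-30,0,0,0,5,1],[45,-30,0,0,0,5,1],[45,-30,0,0,0,5,1],[45,-30,0,0,0,5,1],[45,-30,0,0,0,0,1],[45,-30,0,0,0,0,1]]]'
python3 -m handwheel '[[[45,-30,0,0,0,0,1],[43,-26,0,0,0,0,1],[0,0,-30,0,0,0,1],[0,0,0,0,0,0,1]]]'
python3 - <<'E'
from h import *
s=sense();c=snap('wrist','w1.png');np.save('pics/w1s.npy',s,allow_pickle=True)
print(s['time_s'],s['eef_pos'],s['joints'])
E
```

```text
time_s: 1.1
eef_pos: [542.6, 251.5, 239.0]
ee_rot: [-0.0, -0.085, 0.996, 0.0]
force: [0.2, 1.4, 0.6]
grip_width: 1.003
grip_force: 0.0
time_s: 1.6
eef_pos: [628.5, 196.3, 206.5]
ee_rot: [-0.003, -0.085, 0.996, -0.0]
force: [-0.5, 0.2, 1.1]
grip_width: 0.999
grip_force: 0.0
1.6 [628.52279286 196.28551615 206.52116633] [ 1.25115231e-01  6.41484818e-01  1.08233311e+00  7.53742468e-05
  1.42358974e+00 -1.61597027e+00]
```

View pics/w1.png

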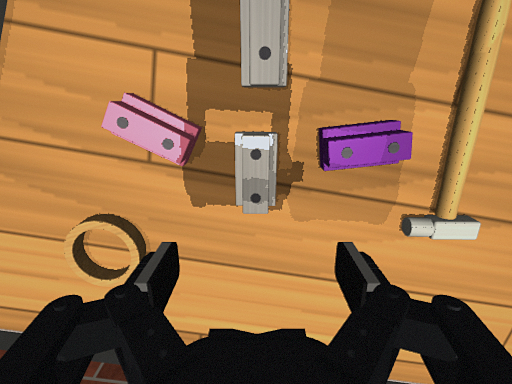

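The wrist view shows the short block's holes at (256,154) and (255,198). The long block is further away, at the top.

```bash
python3 - <<'E'
from h import *
c=load('wrist');s=load('w1s')
a=ray(c,256,154,48,s);b=ray(c,255.3,198,48,s);d=b-a
print(a,b,(a+b)/2,np.linalg.norm(d),np.degrees(np.arctan2(d[1],d[0])))
p=[ray(c,u,v,48,s) for u,v in((236,133),(271,133),(244,213),(268,213))];print(p,np.mean(p,0))
E
```

```text
[601.9517814  191.11123676  48.        ] [651.86432827 198.88102543  48.        ] [626.90805484 194.9961311   48.        ] 50.51368082707014 8.848107437046604
[array([583.50231887, 166.48242838,  48.        ]), array([577.20806729, 202.9540007 ,  48.        ]), array([672.27831959, 189.07175658,  48.        ]), array([667.55316546, 216.51628276,  48.        ])] [625.1354678 193.7561171  48.       ]
```

```bash
python3 -m handwheel '[[[-1,-1,-50,0,0,0,1],[0,0,-50,0,0,0,1],[0,0,-45,0,0,0,1],[0,0,-18,0,0,0,1],[0,0,-9,0,0,0,1],[0,0,0,0,0,0,1]]]'
```

```text
time_s: 2.4
eef_pos: [629.0, 195.9, 38.6]
ee_rot: [0.001, -0.085, 0.996, 0.0]
force: [0.8, -0.9, 1.2]
grip_width: 0.996
grip_force: 0.0
```

```bash
python3 -m handwheel '[[[-1,0,-4,0,0,0,1],[0,0,0,0,0,0,1]]]'; python3 -m handwheel '[[[0,0,0,0,0,0,-1],[0,0,0,0,0,0,-1],[0,0,0,0,0,0,-1],[0,0,0,0,0,0,-1],[0,0,0,0,0,0,-1],[0,0,0,0,0,0,-1],[0,0,0,0,0,0,-1],[0,0,0,0,0,0,-1]]]' 60
```

```text
time_s: 2.65
eef_pos: [627.6, 195.7, 33.9]
ee_rot: [0.0, -0.085, 0.996, 0.0]
force: [-0.5, -0.2, 0.6]
grip_width: 1.003
grip_force: 0.0
time_s: 3.65
eef_pos: [627.7, 195.7, 33.7]
ee_rot: [0.0, -0.085, 0.996, 0.0]
force: [-1.3, -0.4, 4.6]
grip_width: 0.337
grip_force: 62.0
```

```bash
python3 -m handwheel '[[[0,0,20,0,0,0,-1],[0,0,50,0,0,0,-1],[0,0,50,0,0,0,-1],[-8,-50,0,0,0,-5,-1],[-8,-50,0,0,0,-5,-1],[-8,-50,0,0,0,-5,-1],[-8,-50,0,0,0,-5,-1],[-8,-50,0,0,0,-3,-1]]]'
python3 -m handwheel '[[[-8,-50,0,0,0,-3,-1],[-8,-50,0,0,0,0,-1],[-6,-27,0,0,0,0,-1],[0,0,0,0,0,0,-1],[0,0,0,0,0,0,-1]]]'
python3 - <<'E'
from h import *
s=sense();c=snap('wrist','w2.png');np.save('pics/w2s.npy',s,allow_pickle=True);snap('top','t2.png')
print(s['time_s'],s['eef_pos'],s['ee_rot'],s['joints'],s['force'])
E
```

```text
time_s: 4.65
eef_pos: [586.5, -55.7, 153.5]
ee_rot: [-0.001, 0.116, 0.993, 0.0]
force: [0.0, -1.8, -5.4]
grip_width: 0.334
grip_force: 60.8
time_s: 5.28
eef_pos: [565.2, -180.7, 153.3]
ee_rot: [-0.0, 0.141, 0.99, 0.0]
force: [-0.1, 1.0, -6.1]
grip_width: 0.335
grip_force: 61.0
5.275 [ 565.22669299 -180.67970408  153.282646  ] [-4.02678149e-04  1.40950366e-01  9.90016536e-01  3.00205351e-04] [-5.06774809e-01  5.36928136e-01  1.39757885e+00  2.92049424e-04
  1.20805240e+00 -1.79483227e+00] [-0.12084791  0.95734105 -6.05218442]
```

View pics/w2.png

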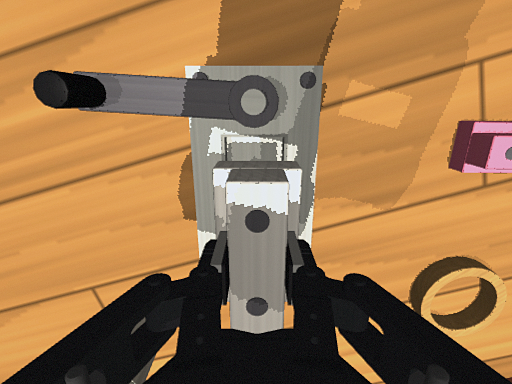

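The wrist view shows the block held above the jig, with its holes at (257,221) and (258,306). The pivot is at (253,101) and the plate's near corners are at about (186,67) and (325,66). I'll enlarge it for the pocket edges.

```bash
python3 - <<'E'
from h import *
I=cv2.imread('pics/w2.png')[55:205,170:345]
cv2.imwrite('pics/w2c.png',cv2.resize(I,None,fx=4,fy=4,interpolation=cv2.INTER_CUBIC))
E
```

```text
(no output)
```

View pics/w2c.png

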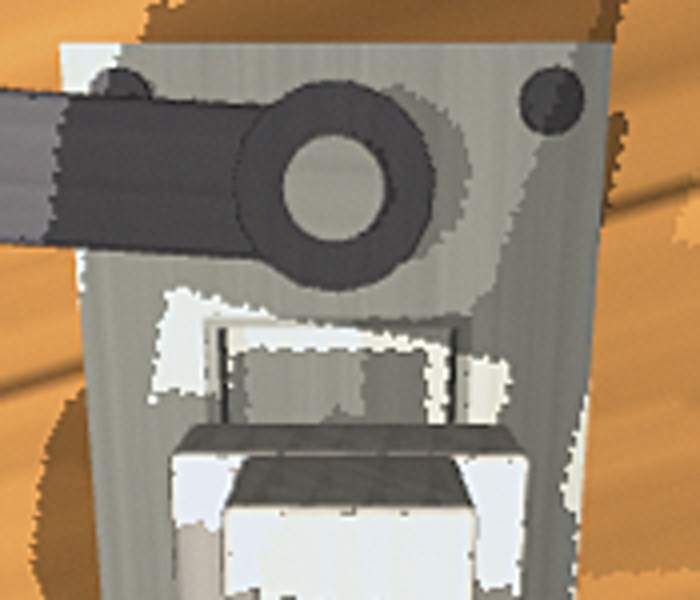

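The crop shows the pocket mouth's near corners at (206,320) and (468,322), and the plate's near corners at (60,43) and (612,43). On the block, the near bottom corners of the foot are at (188,425) and (513,428), and the near top corners at (172,455) and (528,455).

```bash
python3 - <<'E'
from h import *
c=load('wrist');s=load('w2s');t=s['eef_pos']
q=s['ee_rot'];Rt=R.from_quat([q[1],q[2],q[3],q[0]]).as_matrix();y=np.array([Rt[0,1],Rt[1,1]])
ang=np.degrees(np.arctan2(*y[::-1]))-90;print('yaw',ang)
x=np.array([np.cos(np.radians(ang)),np.sin(np.radians(ang))]);y=np.array([-x[1],x[0]])
def P(n,u,v,z,crop=1):
  if crop:u=170+(u+.5)/4-.5;v=55+(v+.5)/4-.5
  p=ray(c,u,v,z,s);d=p[:2]-t[:2];print(n,p.round(1),'tool-aligned',(d@x).round(1),(d@y).round(1))
for n,u,v,z in[('mouthL',206,320,30),('mouthR',468,322,30),('inL',222,330,27),('inR',452,330,27),('plL',60,43,30),('plR',612,43,30),('plLlow',102,600,30),('plRlow',580,560,30),('ftbL',188,425,119.6),('ftbR',513,428,119.6),('fttL',172,455,141.6),('fttR',528,455,141.6),('nkL',225,508,167.6),('nkR',473,508,167.6),('pivtop',334,188,72)]:P(n,u,v,z)
P('h1',257,221,167.6,0);P('h2',258,306,167.6,0)
E
```

```text
yaw -16.20570126554543
mouthL [ 507.  -198.4   30. ] tool-aligned -51.0 -33.3
mouthR [ 524.4 -140.    30. ] tool-aligned -50.6 27.7
inL [ 510.5 -196.    27. ] tool-aligned -48.3 -30.0
inR [ 525.6 -143.8   27. ] tool-aligned -48.4 24.3
plL [ 442.3 -209.9   30. ] tool-aligned -109.9 -62.4
plR [475.4 -95.5  30. ] tool-aligned -110.0 56.7
plLlow [ 565.9 -245.8   30. ] tool-aligned 18.8 -62.3
plRlow [ 589.1 -127.5   30. ] tool-aligned 8.0 57.7
ftbL [ 514.8 -192.4  119.6] tool-aligned -45.1 -25.3
ftbR [ 529.5 -143.8  119.6] tool-aligned -44.7 25.5
fttL [ 514.6 -191.4  141.6] tool-aligned -45.6 -24.4
fttR [ 528.2 -144.6  141.6] tool-aligned -45.6 24.3
nkL [ 517.4 -181.8  167.6] tool-aligned -45.6 -14.4
nkR [ 525.3 -154.6  167.6] tool-aligned -45.7 13.9
pivtop [ 487.3 -161.1   72. ] tool-aligned -80.3 -2.9
h1 [ 540.2 -173.6  167.6] tool-aligned -26.0 -0.2
h2 [ 588.1 -186.9  167.6] tool-aligned 23.7 0.4
```

```bash
python3 -m handwheel '[[[0,-3,-40,0,0,0,-1],[0,0,-30,0,0,0,-1],[0,0,-14,0,0,0,-1],[0,0,0,0,0,0,-1]]]'
python3 -m handwheel '[[[0,0,-5,0,0,0,-1],[0,0,-5,0,0,0,-1],[0,0,0,0,0,0,-1]]]'
```

```text
time_s: 5.88
eef_pos: [565.4, -183.8, 69.1]
ee_rot: [-0.0, 0.141, 0.99, 0.0]
force: [0.8, 0.2, -5.7]
grip_width: 0.336
grip_force: 60.8
time_s: 6.25
eef_pos: [565.3, -184.3, 59.2]
ee_rot: [-0.0, 0.141, 0.99, 0.0]
force: [0.2, -0.7, -5.9]
grip_width: 0.339
grip_force: 60.9
```

```bash
python3 -m handwheel '[[[0,0.5,-5,0,0,0,-1],[0,0,-5,0,0,0,-1],[0,0,-4,0,0,0,-1],[0,0,0,0,0,0,-1]]]'
python3 -m handwheel '[[[0,0,-2,0,0,0,-1],[0,0,-1,0,0,0,-1],[0,0,0,0,0,0,-1]]]'
```

```text
time_s: 6.75
eef_pos: [565.2, -183.8, 44.8]
ee_rot: [-0.0, 0.141, 0.99, 0.0]
force: [1.6, 0.4, -5.3]
grip_width: 0.339
grip_force: 60.9
time_s: 7.12
eef_pos: [565.4, -183.8, 42.3]
ee_rot: [-0.0, 0.141, 0.99, 0.0]
force: [0.3, 0.0, -6.2]
grip_width: 0.336
grip_force: 60.9
```

```bash
python3 -m handwheel '[[[0,0,-0.7,0,0,0,-1],[0,0,0,0,0,0,-1]]]'; python3 -m handwheel '[[[0,0,-0.7,0,0,0,-1],[0,0,0,0,0,0,-1]]]'
```

```text
time_s: 7.38
eef_pos: [565.5, -183.9, 41.7]
ee_rot: [0.0, 0.141, 0.99, -0.0]
force: [-0.0, -0.2, -4.9]
grip_width: 0.338
grip_force: 61.2
time_s: 7.62
eef_pos: [565.5, -183.9, 41.7]
ee_rot: [0.0, 0.141, 0.99, -0.0]
force: [-4.3, 1.7, 6.1]
grip_width: 0.335
grip_force: 62.2
```

```bash
python3 -m handwheel '[[[0,0,0,0,0,0,0],[0,0,0,0,0,0,0],[0,0,0,0,0,0,0],[0,0,0,0,0,0,0]]]'
python3 -m handwheel '[[[0,0,10,0,0,0,0],[0,0,20,0,0,0,0],[0,0,40,0,0,0,0],[0,0,50,0,0,0,0],[0,0,20,0,0,0,0],[0,0,0,0,0,0,-1],[0,0,0,0,0,0,-1]]]'
python3 - <<'E'
from h import *
s=sense();c=snap('wrist','w3.png');np.save('pics/w3s.npy',s,allow_pickle=True)
print(s['time_s'],s['eef_pos'],s['ee_rot'])
E
```

```text
time_s: 8.12
eef_pos: [565.5, -183.9, 40.9]
ee_rot: [0.0, 0.141, 0.99, -0.0]
force: [-0.5, -0.2, -0.6]
grip_width: 0.497
grip_force: 0.0
time_s: 9.0
eef_pos: [565.0, -183.6, 179.8]
ee_rot: [-0.001, 0.141, 0.99, 0.0]
force: [-0.9, 0.1, -0.2]
grip_width: 0.083
grip_force: 0.0
9.0 [ 564.98151598 -183.61540501  179.83952651] [-8.30314540e-04  1.41031696e-01  9.90004686e-01  3.04282062e-04]
```

View pics/w3.png

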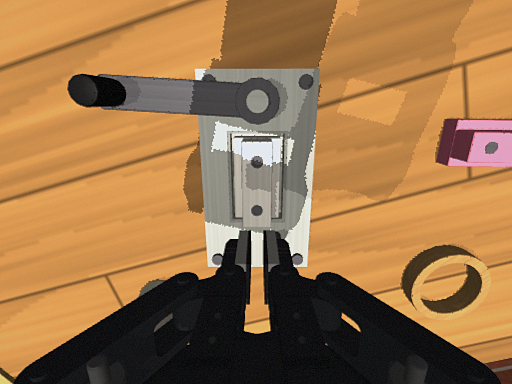

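The wrist view shows the block level in the pocket, with its holes at (257,161) and (257,210), the pivot top at (258,101) and the knob top at (84,90). I'll measure all of these.

```bash
python3 - <<'E'
from h import *
c=load('wrist');s=load('w3s')
C=np.array([564.5,-183.3]);a=np.radians(-16.2);x=np.array([np.cos(a),np.sin(a)]);y=np.array([-x[1],x[0]])
for n,u,v,z in[('h1',257,161,56),('h2',257,210,56),('knob',84,90,117),('piv',258,101,72)]:
  p=ray(c,u,v,z,s);d=p[:2]-C;print(n,p.round(1),'jig',(d@x).round(1),(d@y).round(1))
P=C-80*x
k=ray(c,84,90,117,s)[:2]-P;al=np.degrees(np.arctan2(k[1],k[0]));print('arm',np.linalg.norm(k),al)
for g in np.arange(al,-16,10.):
  w=np.radians(g);print(g.round(1),(P+120*np.array([np.cos(w),np.sin(w)])).round(1))
print(P+120*x, s['joints'])
E
```

```text
h1 [ 540.  -176.2   56. ] jig -25.5 -0.0
h2 [ 588.8 -190.3   56. ] jig 25.3 0.0
knob [ 448.  -271.7  117. ] jig -87.2 -117.4
piv [ 487.6 -160.2   72. ] jig -80.3 0.7
arm 117.63584864503491 -109.71291729935301
-109.7 [ 447.2 -273.9]
-99.7 [ 467.4 -279.3]
-89.7 [ 488.3 -281. ]
-79.7 [ 509.1 -279.1]
-69.7 [ 529.3 -273.5]
-59.7 [ 548.2 -264.6]
-49.7 [ 565.3 -252.5]
-39.7 [ 580.  -237.7]
-29.7 [ 591.9 -220.5]
-19.7 [ 600.6 -201.5]
[ 602.91174743 -194.45964424] [-5.11253126e-01  5.13338255e-01  1.36225251e+00 -3.42456700e-05
  1.26777021e+00 -1.79903219e+00]
```

```bash
python3 -m handwheel '[[[-15,-11,0,0,0,-10.4,1],[-15,-11,0,0,0,-10.4,1],[-15,-11,0,0,0,-10.4,1],[-15,-11,0,0,0,-10.4,1],[-15,-11,0,0,0,-10.4,1],[-15,-11,0,0,0,-10.4,1],[-15,-11,0,0,0,-10.4,1],[-12.5,-12.4,0,0,0,-10.4,1]]]'
python3 -m handwheel '[[[0,0,0,0,0,-10.3,1],[0,0,0,0,0,0,1],[0,0,0,0,0,0,1],[0,0,0,0,0,0,1]]]'
python3 - <<'E'
from h import *
s=sense();c=snap('wrist','w4.png');np.save('pics/w4s.npy',s,allow_pickle=True)
print(s['time_s'],s['eef_pos'],s['ee_rot'])
E
```

```text
time_s: 10.05
eef_pos: [447.1, -273.3, 179.8]
ee_rot: [-0.001, 0.765, 0.644, -0.0]
force: [0.4, -0.1, 0.4]
grip_width: 0.999
grip_force: 0.0
time_s: 10.55
eef_pos: [448.0, -273.0, 180.7]
ee_rot: [-0.0, 0.817, 0.577, -0.0]
force: [-0.4, -0.2, 0.2]
grip_width: 0.998
grip_force: 0.0
10.55 [ 447.97144459 -273.023349    180.66287806] [-2.30863003e-04  8.17050268e-01  5.76566392e-01 -4.79201234e-05]
```

View pics/w4.png

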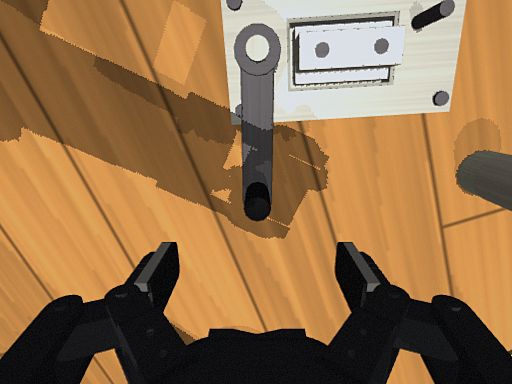

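The wrist view shows the knob top at (257,208), midway between the fingers, with the arm along the image's vertical and the block flush in the pocket. I'll descend astride the knob and narrow the fingers into a loose cage.

```bash
python3 -m handwheel '[[[0,0,-40,0,0,0,1],[0,0,-30,0,0,0,1],[0,0,-18,0,0,0,1],[0,0,0,0,0,0,-0.3],[0,0,0,0,0,0,-0.3],[0,0,0,0,0,0,-0.3],[0,0,0,0,0,0,-0.3]]]' 20
```

```text
time_s: 11.48
eef_pos: [448.1, -273.4, 93.4]
ee_rot: [0.0, 0.818, 0.576, 0.0]
force: [-0.7, 0.6, -0.5]
grip_width: 0.348
grip_force: 0.0
```

```bash
python3 -m handwheel '[[[10,-3,0,0,0,5,-0.3],[10,-2.2,0,0,0,5,-0.3],[10.4,-1.2,0,0,0,5,-0.3],[10.4,-0.4,0,0,0,5,-0.3],[10.4,0.5,0,0,0,5,-0.3],[10.4,1.4,0,0,0,5,-0.3],[10.2,2.4,0,0,0,5,-0.3],[10,3.2,0,0,0,5,-0.3]]]'
python3 -m handwheel '[[[9.7,4,0,0,0,5,-0.3],[9.2,4.9,0,0,0,5,-0.3],[8.8,5.7,0,0,0,5,-0.3],[8.3,6.4,0,0,0,5,-0.3],[7.6,7,0,0,0,5,-0.3],[7.1,7.8,0,0,0,5,-0.3],[6.3,8.3,0,0,0,5,-0.3],[0,0,0,0,0,0,-0.3]]]'
```

```text
time_s: 12.48
eef_pos: [529.9, -272.6, 93.1]
ee_rot: [0.0, 0.57, 0.821, -0.0]
force: [-2.0, 0.2, 0.1]
grip_width: 0.35
grip_force: 0.6
time_s: 13.48
eef_pos: [587.0, -228.1, 93.0]
ee_rot: [0.0, 0.298, 0.954, -0.0]
force: [1.2, -0.2, -0.4]
grip_width: 0.355
grip_force: 0.0
```

```bash
python3 -m handwheel '[[[5.6,8.7,0,0,0,5,-0.3],[4.7,9.3,0,0,0,5,-0.3],[4,9.7,0,0,0,5,-0.3],[0,0,0,0,0,0,-0.3]]]'
python3 -m handwheel '[[[1.2,3.5,0,0,0,2,-0.3],[1,3.5,0,0,0,1.5,-0.3],[0,0,0,0,0,0,-0.3]]]'
python3 -m handwheel '[[[0.3,1,0,0,0,0,-0.3],[0.3,1,0,0,0,0,-0.3],[0,0,0,0,0,0,-0.3]]]'
```

```text
time_s: 13.98
eef_pos: [601.0, -200.7, 93.0]
ee_rot: [0.0, 0.172, 0.985, -0.0]
force: [-0.3, 0.1, 0.3]
grip_width: 0.352
grip_force: 0.0
time_s: 14.35
eef_pos: [603.3, -193.6, 92.9]
ee_rot: [0.0, 0.141, 0.99, 0.0]
force: [0.5, 0.3, 1.0]
grip_width: 0.349
grip_force: 0.0
time_s: 14.72
eef_pos: [603.8, -191.7, 92.9]
ee_rot: [0.0, 0.141, 0.99, -0.0]
force: [0.3, -0.9, -0.0]
grip_width: 0.347
grip_force: 0.3
```

```bash
python3 -m handwheel '[[[0.3,1,0,0,0,0,-0.3],[0.3,1,0,0,0,0,-0.3],[0,0,0,0,0,0,-0.3]]]'; python3 -m handwheel '[[[0.3,1,0,0,0,0,-0.3],[0,0,0,0,0,0,-0.3]]]';python3 -m handwheel '[[[0.2,0.6,0,0,0,0,-0.3],[0,0,0,0,0,0,-0.3]]]'
```

```text
time_s: 15.1
eef_pos: [604.3, -190.3, 92.9]
ee_rot: [-0.0, 0.141, 0.99, -0.001]
force: [-1.6, -4.4, -0.0]
grip_width: 0.348
grip_force: 2.4
time_s: 15.35
eef_pos: [604.3, -190.2, 92.9]
ee_rot: [-0.0, 0.141, 0.99, -0.001]
force: [-1.9, -9.3, -1.3]
grip_width: 0.35
grip_force: 4.8
time_s: 15.6
eef_pos: [604.4, -190.2, 92.9]
ee_rot: [-0.0, 0.141, 0.99, -0.002]
force: [-3.0, -11.9, -0.8]
grip_width: 0.348
grip_force: 6.1
```

The force rose to 12 N with no further motion, at the position expected for the stop. I'll re-centre the cage, open, rise and check.

```bash
python3 -m handwheel '[[[-1.4,-4.5,0,0,0,0,-0.3],[0,0,0,0,0,0,0.3],[0,0,0,0,0,0,0.3],[0,0,15,0,0,0,0.3],[0,0,40,0,0,0,0.3],[0,0,40,0,0,0,0.3],[-40,20,20,0,0,0,0.3],[-40,20,0,0,0,0,0.3]]]'
python3 -m handwheel '[[[-30,60,0,0,0,0,0.3],[-10,60,0,0,0,0,0.3],[-10,60,0,0,0,0,0.3],[0,0,0,0,0,0,0.3]]]'
python3 - <<'E'
from h import *
c=snap('top','t5.png');I=c['image'][:,:,::-1]
cv2.imwrite('pics/t5c.png',cv2.resize(I[130:275,120:420],None,fx=2.66,fy=2.66,interpolation=cv2.INTER_CUBIC))
C=np.array([564.5,-183.3])
E
```

```text
time_s: 16.6
eef_pos: [523.2, -152.3, 210.5]
ee_rot: [0.002, 0.141, 0.99, -0.001]
force: [0.4, -0.4, 0.4]
grip_width: 0.649
grip_force: 0.0
time_s: 17.1
eef_pos: [474.9, 26.5, 209.3]
ee_rot: [0.001, 0.138, 0.99, 0.0]
force: [0.8, -0.1, 0.2]
grip_width: 0.646
grip_force: 0.0
```

View pics/t5c.png

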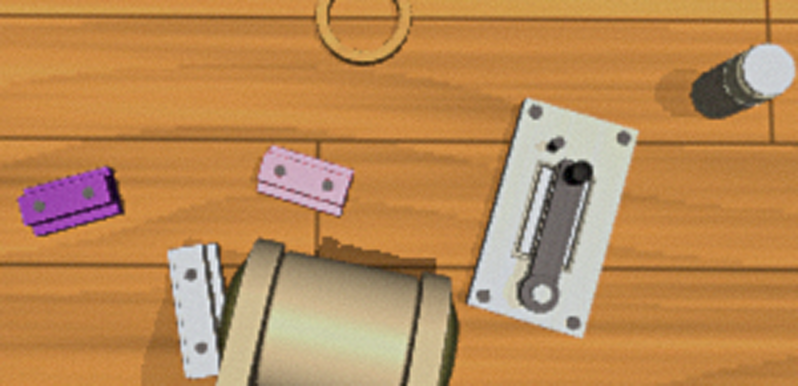

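The top view shows the arm lying along the jig over the block, from the pivot at (541,293) to the knob at (578,173). The other objects in view are undisturbed.

```bash
python3 -c "
from h import *
print(finish_job())"
```

```text
the job is handed in; nothing more can be done
None
```

I lowered the short block into the pocket until it bottomed on the floor at the expected height, then swung the clamp arm shut (12 N at the knob moved it no further), and handed the job in at about 17 s; no verdict came back.

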